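# Wedge the gear of the wooden gear toy tight with its tapered key

### The arm

A 7-joint arm with a two-finger parallel gripper is mounted at the origin on the work surface. World frame = base frame: x ahead of the robot, y to its left, z up, the work surface at z = 0. Lengths are in m, angles in rad, forces in N, time in s.
With the tool pointing down it reaches from about 0.425 to 0.95 m from the base axis. Payload 4.7 kg.
Tool frame: the origin (TCP) lies between the finger pads; the fingertips stand 25 mm ahead of it and the grasp point (between the pads) lies 6 mm ahead of it; x points along the fingers, z is the direction in which the jaws open and shut, and the axes are right-handed (so a half turn about x gives the same grasp; the last joint's range is limited). The gripper opens to 85 mm and grips with 20 to 120 N. Pads are 22 mm wide; open, the fingers measure 114 mm over their backs; the gripper's body (76 mm by 85 mm) begins 54 mm behind the grasp point. The pads swing forward as they close: fully open they stand 13 mm farther back than shut.
Start: joints at [-1.307, 0.469, -0.049, 1.532, 0.024, 1.141, -0.082], TCP at [0.195, 0.646, 0.256] pointing down, gripper open.
Joint ranges: [-2.59, 2.59], [-0.33, 1.99], [-1.39, 1.29], [0.1, 2.45], [-1.04, 4.18], [0.21, 1.99], [-2.66, 2.66]. Speed limits (rad/s): [2.57, 2.57, 3.14, 3.14, 3.14, 3.14, 3.14].

### API

Orientations are given as a 3x3 rotation matrix whose columns are the frame's x, y, z axes.
In Python, from rig import * gives the robot as it stands. Calls block until the motion is done:
- movep(position, orientation): joint-space move of the TCP to a pose.
- move_l(position, attitude=None, feed=0.15, until_force=None): straight line of the TCP; attitude=None keeps the orientation; feed is the mean speed in m/s. With until_force (N) it stops when the force on the tool has changed by that much, and returns True; else False.
- move_joints(angles): joint-space move.
- command_gripper(opening, newtons=None): finger opening in m; newtons is the grip in N (None keeps the last); returns when the fingers have stopped.
- sleep(seconds).
- inverse_kinematics(position, orientation): joint angles nearest the present ones, or None.
- sense(): the state.
- camera(name): name is "scene" or "top"; returns (picture, depth): 384x512x3 uint8, red, green, blue; 384x512 float32, m along the optical axis (not along the pixel's ray), 0 where there is no reading.
- camera_params(name): a dict with "K" (3x3 intrinsics, pixels), "position" and "rotation" of the camera in the world. Camera axes: x right, y down, z forward; pixel columns grow to the right and rows downward; lengths in m; the calibration is good to about 2 mm. A picture is of the moment at which its call begins. camera_params takes no time and is no camera call.
A pose or a line that the arm cannot do raises Unreachable and nothing moves.
- finish_job(): hands the job in, once; it reports no verdict.
The state is a dict: "time_s": time; "joint_pos": joint angles; "qd": joint speeds; "joint_efforts": joint torques, N m; "position": TCP position; "tcp_rot": TCP orientation; "wrist_force": force on the tool from outside, world axes, zero at the start; "ft_torque": the same for the moment, N m; "finger_gap": finger opening in m.
Only numpy, scipy, OpenCV 4.12 (cv2) and the standard library are available. Lean on these libraries where they do the work, as an engineer would, in place of code of your own. Each camera call takes 0.05 s, during which the arm holds its last target.

### The job

The big gear of the wooden toy is loose on its post: take the tapered key with the square head out of the rack, set it thin end down into the slot between gear hub and post, and tap or press its head down, a little at a time, until it sits tight under a firm push of about 15 N. Do not drive it harder than about 18 N or the wood splits, let go of it, and leave the two other pins in the rack and everything else on the shelf alone.

Things in the scene. Friction and masses are not known exactly. Their poses are not given: they have to be found in the camera images.
- toy: Wooden gear toy fixed on the shelf: base board 150 x 150 x 16 mm, upright 30 x 30 mm post, top 92 mm above the shelf, and round it a toothed gear 142 mm wide (rim's top 74 mm up) with a 36 mm tall hub, its flat top level with the post's. The key slot is the gap between post and hub. Origin: under the post's middle, at shelf height; x: towards the slot; z up.
- slot (a point): Middle of the slot's mouth, 92 mm above the shelf, 20 mm from the post's middle. x: from post across the gap to the hub's springy tongue (40 N/mm); y: along the gap (20 mm long); z up. Both walls lean in 1 mm per 16 mm of depth; below the hub 40 mm free down to the board. The gear sits differently each time: gap 8.5 to 12 mm at the mouth, its middle up to 0.9 mm off in x.
- key_head (a point): Tapered wooden key, 35 to 60 g: centre of its square head, 26 x 26 x 24 mm tall. z: from thin end to head; x: tapering direction; y: even width; half turns are alike. It hangs thin end down in one of the rack's openings, the head's underside on the rack's top, x and y within 0.1 rad of the rack's. The only square head in the rack.
- key_tip (a point): Middle of the key's thin end, 84 mm below the head's centre; same axes. Shank 72 mm long, 16 mm wide (y), in x 13.5 mm under the head, evenly down to 5 mm, then a nose 3.5 mm thick, 4 mm long. Meets both walls 32 to 60 mm deep, only the push tells; then the push grows, 15 N some 2 to 5 mm deeper. Friction then holds it. Bad: under 8 N left on the post, or ever over 22 N.
- rack: Wooden rack fixed on the shelf, 62 mm (x) x 208 mm (y), top 86 mm above the shelf; origin under its centre at shelf height. Three openings 20 x 20 mm in a row along y, 66 mm apart, the middle one at the centre, hold the key and two other pins; which is where differs.
- ball_pin: Wooden pin with a ball head, 28 mm wide, 100 mm long, round 12 mm shank; origin at its lower end; hangs in the rack and stays there.
- disc_pin: Wooden pin with a round mushroom head, 36 mm wide, 87 mm long, round 13 mm shank; origin at its lower end; hangs in the rack and stays there.
- cups_a: tower of three upturned plastic cups, 72 mm wide, 121 mm tall; origin under its centre on the shelf; not part of the job, to be left alone.
- cups_b: second such cup tower, 72 mm wide, 121 mm tall; origin under its centre on the shelf; not part of the job, to be left alone.
- cups_c: third such cup tower, 72 mm wide, 121 mm tall; origin under its centre on the shelf; not part of the job, to be left alone.
- whale: blue silicone bath whale, 105 x 62 x 62 mm; origin under its centre on the shelf; not part of the job, to be left alone.
- drill: wooden toy drill lying on its side, 150 x 145 x 44 mm; origin under its centre on the shelf; not part of the job, to be left alone.
- pot: aluminium toy pot with two side handles, 110 mm wide, 60 mm tall; origin under its centre on the shelf; not part of the job, to be left alone.
- small_gear: small spare wooden gear lying flat, 85 mm wide, 30 mm tall; origin under its centre on the shelf; not part of the job, to be left alone.
Not all that is in view belongs to the job. What is shaped like the part that bears key_head but turquoise is not meant. Leave any blue look-alike of the toy alone.

How it is judged:
By the outcome, as a careful person would: the job done as asked, in the order asked, and still so for the second after the job is handed in, with the robot touching nothing.
It also fails if it takes over 58 s, if anything falls off the work surface, if the arm or the gripper's body presses on something with over 40 N, if the wrist force passes 120 N, or if a joint passes its speed limit or range.

## Working session

There is one attempt and no reset: what is moved stays moved. The work goes in short steps, each a Python script; the robot and the scene stay as the last script left them, time stands still between calls to the robot, and variables do not carry over. Pictures are saved under pics/ and viewed, and the job is handed in when it is done.

```bash
ls; mkdir -p pics; python3 - <<'E'
from rig import *
import cv2,numpy as np
for n in("scene","top"):
    p,d=camera(n); np.savez(f"{n}0.npz",p=p,d=d)
    cv2.imwrite(f"pics/{n}0.png",cv2.resize(p[:,:,::-1],(768,576)))
    print(n,camera_params(n))
s=sense();print(s)
E
```

```text
pics
scene {'K': array([[381.89284608,   0.        , 254.91527611],
       [  0.        , 381.89284608, 186.37679686],
       [  0.        ,   0.        ,   1.        ]]), 'position': array([ 1.25760526, -0.16420647,  0.7427414 ]), 'rotation': array([[ 0.21646348,  0.64747231, -0.73070046],
       [ 0.97627423, -0.13920653,  0.16586188],
       [ 0.0056727 , -0.74926707, -0.66224367]])}
top {'K': array([[498.30750698,   0.        , 261.80420153],
       [  0.        , 498.30750698, 186.00434014],
       [  0.        ,   0.        ,   1.        ]]), 'position': array([ 4.22638498e-01, -8.52564024e-04,  1.56429018e+00]), 'rotation': array([[ 0.01136185, -0.99681515,  0.07893334],
       [-0.99991436, -0.01183881, -0.00557728],
       [ 0.00649399, -0.07886322, -0.99686429]])}
{'time_s': 0.1, 'joint_pos': array([-1.30690837,  0.46939343, -0.04858948,  1.53355242,  0.02408963,
        1.14101431, -0.08231231]), 'qd': array([ 0.00026912, -0.00084184,  0.00105318, -0.00304413, -0.00020828,
       -0.00090166,  0.00069622]), 'joint_efforts': array([ 1.08782315e-03, -5.11515605e+01, -4.65369481e-02, -2.38391393e+01,
        1.08863635e-02,  4.33022957e-03, -1.26424055e-05]), 'position': array([0.19466906, 0.64582415, 0.25535363]), 'tcp_rot': array([[-4.61655667e-04, -9.57444969e-01,  2.88615520e-01],
       [-1.72161913e-03,  2.88615884e-01,  9.57443422e-01],
       [-9.99998411e-01, -5.48768202e-05, -1.78159674e-03]]), 'wrist_force': array([ 1.02190636, -0.70823616,  0.1279099 ]), 'ft_torque': array([-0.06700061, -0.02104156,  0.04332771]), 'finger_gap': 0.08540083027752536}
```

View pics/scene0.png

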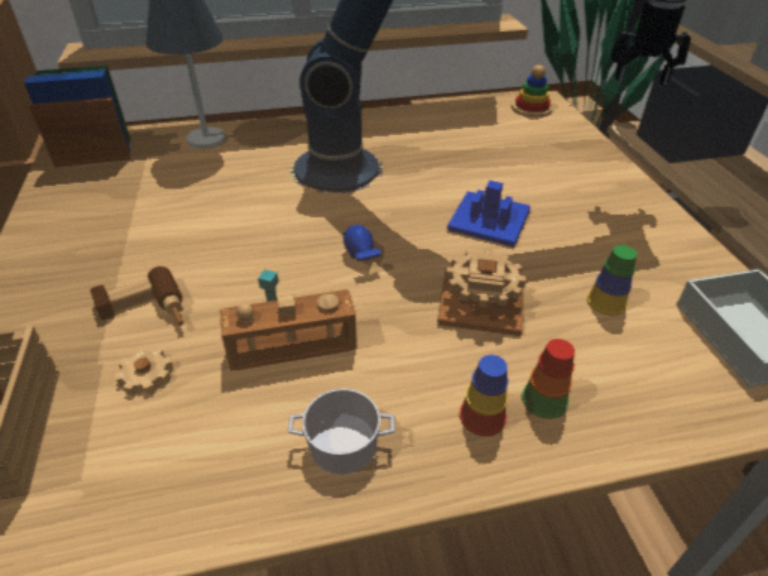

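View pics/top0.png

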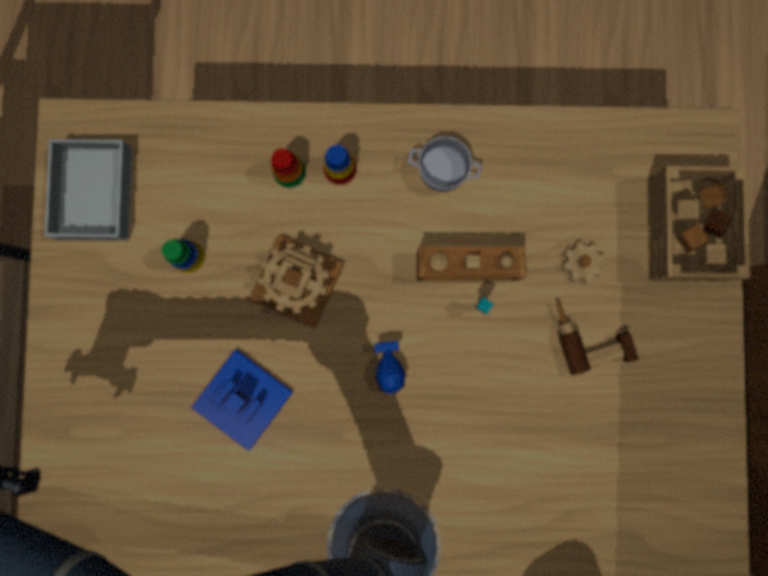

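The scene view shows the rack at (288,325), with three heads at about (245,314), (286,308) and (328,302). A turquoise decoy stands behind it at (268,285). The wooden toy is at (485,290), and its blue look-alike is at (490,215). In the top view the rack is at (472,262), the toy at (295,277) and the decoy at (484,306). Next I'll take enlarged crops.

```bash
cat > h.py <<'E'
import numpy as np,cv2
from rig import *
def cloud(n,d):
    c=camera_params(n);K=c["K"];v,u=np.indices(d.shape)
    P=np.stack([(u-K[0,2])/K[0,0]*d,(v-K[1,2])/K[1,1]*d,d],-1)
    W=P@np.array(c["rotation"]).T+c["position"]; W[d==0]=np.nan
    return W
def proj(n,P):
    c=camera_params(n);q=(np.atleast_2d(P)-c["position"])@c["rotation"];q=q@c["K"].T
    return q[:,:2]/q[:,2:]
E
python3 - <<'E'
from h import *
t=np.load("top0.npz");s=np.load("scene0.npz")
def crop(p,u0,v0,w,h,W):
    return cv2.resize(p[v0:v0+h,u0:u0+w,::-1],(W,int(W*h/w)),interpolation=cv2.INTER_CUBIC)
a=crop(t['p'],270,150,90,68,400);b=crop(t['p'],160,150,80,70,400)
c=crop(s['p'],140,175,110,75,400);d=crop(s['p'],285,160,75,65,400)
H=350
f=lambda x:cv2.copyMakeBorder(x,0,H-x.shape[0],0,0,0) if x.shape[0]<=H else x[:H]
cv2.imwrite("pics/crops0.png",cv2.resize(np.vstack([np.hstack([f(a),f(b)]),np.hstack([f(c),f(d)])]),(685,600)))
W=cloud("top",t['d']);S=cloud("scene",s['d'])
for n,X in(("top",W),("scene",S)):
    z=X[...,2]
    # rack top
    for nm,lo,hi,pt in(("rack",.08,.092,(0.53,-.14)),):
        pass
print("top z at rack centre",W[174,315],W[174,293],W[174,338],"toy",W[184,196])
print("scene",S[205,191],S[209,163],S[201,219],"toy",S[178,324])
E
```

```text
top z at rack centre [ 0.57499815 -0.16473303  0.10992025] [ 0.57543809 -0.10092767  0.09823987] [ 0.57581092 -0.23231129  0.10992502] toy [0.54329964 0.18658506 0.08658416]
scene [ 0.58549905 -0.16815506  0.10319419] [ 0.58778588 -0.2338097   0.10571666] [ 0.58148884 -0.10023408  0.09901983] toy [0.54474647 0.18480086 0.09145912]
```

View pics/crops0.png

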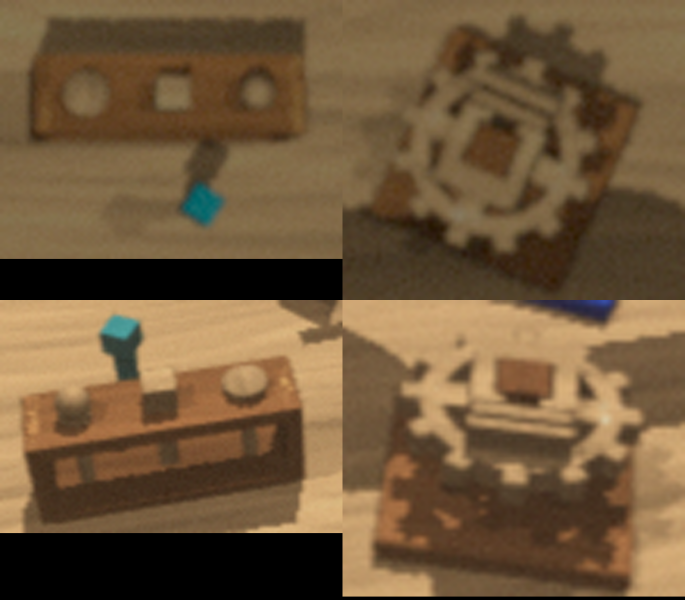

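The crops settle it. The rack holds a disc head (left in the top view), a square head (middle) and a ball head (right). The middle wooden one is the key. The turquoise square-headed one stands outside the rack, so I'll leave it alone. Next I'll make orthophotos to get metric poses.

```bash
cat >> h.py <<'E'
def ortho(n,img,z,x0,x1,y0,y1,r):
    # rows: x decreasing downwards, cols: y decreasing to right
    xs=np.arange(x1,x0,-r);ys=np.arange(y1,y0,-r)
    X,Y=np.meshgrid(xs,ys,indexing='ij')
    q=proj(n,np.stack([X,Y,np.full_like(X,z)],-1).reshape(-1,3)).reshape(*X.shape,2).astype(np.float32)
    return cv2.remap(img,q[...,0],q[...,1],cv2.INTER_CUBIC)
E
python3 - <<'E'
from h import *
t=np.load("top0.npz");s=np.load("scene0.npz")
def grid(o,x1,y1,r):
    o=o.copy()
    for k in range(-100,100):
        v=k*.02
        i=(x1-v)/r;j=(y1-v)/r
        if 0<=i<o.shape[0]: cv2.line(o,(0,int(i)),(5 if k%5 else 14,int(i)),(0,0,255),1)
        if 0<=j<o.shape[1]: cv2.line(o,(int(j),0),(int(j),5 if k%5 else 14),(0,0,255),1)
    return o
r=.0005
A=[]
for n,f in(("top",t),("scene",s)):
    im=f['p'][:,:,::-1].copy()
    A.append(grid(ortho(n,im,.092,.46,.63,.09,.28,r),.63,.28,r))
cv2.imwrite("pics/otoy.png",np.hstack(A))
A=[]
for n,f in(("top",t),("scene",s)):
    im=f['p'][:,:,::-1].copy()
    A.append(grid(ortho(n,im,.110,.50,.64,-.28,-.05,.0006),.64,-.05,.0006))
cv2.imwrite("pics/orack.png",np.hstack(A)); print(A[0].shape)
E
```

```text
(234, 384, 3)
```

View pics/otoy.png

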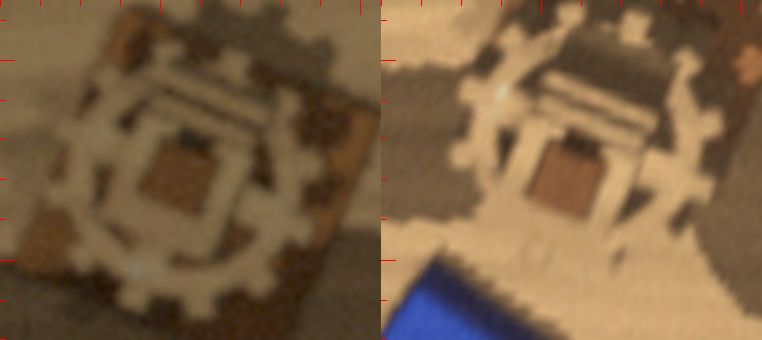

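View pics/orack.png

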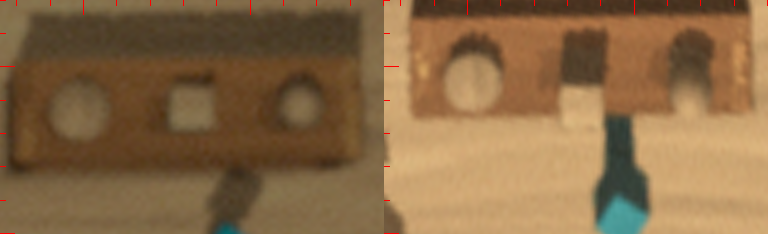

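```bash
python3 - <<'E'
from h import *
t=np.load("top0.npz");s=np.load("scene0.npz")
from scipy.optimize import least_squares
r=.0005
# model: post square (a), slot rect (dark), rest hub top; window = within 26mm disk-ish around the post
def fit(n,f,x0):
    im=cv2.cvtColor(f['p'],cv2.COLOR_RGB2RGB) if 0 else f['p'].astype(np.float32)
    o=ortho(n,im,.092,.49,.60,.13,.24,r)
    xs=.60-r*np.arange(o.shape[0]);ys=.24-r*np.arange(o.shape[1])
    X,Y=np.meshgrid(xs,ys,indexing='ij')
    sm=lambda e:1/(1+np.exp(-e/.0012))
    cx,cy=x0[0],x0[1]
    def model(p,ret=False):
        c,s_=np.cos(p[2]),np.sin(p[2])
        u=(X-p[0])*c+(Y-p[1])*s_; v=-(X-p[0])*s_+(Y-p[1])*c
        post=sm(.015-abs(u))*sm(.015-abs(v))
        g,off=p[3],p[4]
        slot=sm(g/2-abs(u-.020-off))*sm(.010-abs(v))
        # window: hub top
        m=((abs(v)<.020)&(u>-.020)&(u<.029))
        if p[2]!=p[2]:0
        A=np.stack([post,slot,np.ones_like(post)],-1)[m];B=o[m]
        C,res,_,_=np.linalg.lstsq(A,B,rcond=None)
        return np.mean((A@C-B)**2),C
    from scipy.optimize import minimize
    best=None
    for y0 in(-.6,-.5,-.4,-.3,):
        q=minimize(lambda p:model([p[0]/1e3,p[1]/1e3,p[2]/20,p[3]/1e3,p[4]/1e3])[0]+(.5*max(0,abs(p[4])-.9)**2+.5*max(0,8.5-p[3])**2+.5*max(0,p[3]-12)**2)*50,[x0[0]*1e3,x0[1]*1e3,y0*20,10,0],method='Nelder-Mead',options=dict(maxiter=1500,xatol=.01,fatol=.01))
        if best is None or q.fun<best.fun:best=q
    p=best.x/[1e3,1e3,20,1e3,1e3];print(n,p,best.fun);print(model(p)[1].round())
    return p
P=[fit("top",t,(.541,.190)),fit("scene",s,(.541,.188))]
# board yaw/centre & post mask from masks
for n,f in(("top",t),("scene",s)):
    W=cloud(n,f['d']);z=W[...,2]
    m=(abs(W[...,0]-.54)<.13)&(abs(W[...,1]-.19)<.13)
    b=m&(z>.011)&(z<.024)
    pts=W[b][:,:2].astype(np.float32)*1000;print(n,"board",b.sum(),cv2.minAreaRect(pts))
    g=m&(z>.066)&(z<.1); pts=W[g][:,:2].astype(np.float32)*1000;print("gear",cv2.minEnclosingCircle(pts),np.percentile(z[g],[5,25,50,75,95]))
    m=(abs(W[...,0]-.575)<.06)&(abs(W[...,1]+.165)<.13)&(z>.078)&(z<.094);print("rack",cv2.minAreaRect(W[m][:,:2].astype(np.float32)*1000),np.median(z[m]))
    m=(abs(W[...,0]-.575)<.025)&(abs(W[...,1]+.165)<.025)&(z>.098)&(z<.125);print("head",m.sum(),cv2.minAreaRect(W[m][:,:2].astype(np.float32)*1000),np.median(z[m]))
    m=(W[...,2]>.03)&(f['p'][...,2]>f['p'][...,0]*1.6)&(f['p'][...,1]>f['p'][...,0]*1.6)&(abs(W[...,1]+.165)<.07)&(abs(W[...,0]-.53)<.1)
    print("decoy",m.sum(),np.nanmin(W[m],0),np.nanmax(W[m],0))
E
```

```text
top [ 5.41230910e-01  1.90510918e-01 -4.18443220e-01  1.07436786e-02
  9.51690212e-07] 26.013011419513923
[[-26. -36. -33.]
 [-61. -54. -40.]
 [115.  94.  62.]]
scene [ 5.39669883e-01  1.87949367e-01 -4.27003826e-01  1.11170835e-02
 -2.95970006e-06] 102.35641372935967
[[ -49.  -58.  -46.]
 [-113.  -96.  -68.]
 [ 180.  144.  100.]]
top board 813 ((541.7730102539062, 202.19735717773438), (186.7615966796875, 163.38475036621094), 74.1223373413086)
gear ((540.5170288085938, 191.4777374267578), 71.04837036132812) [0.06857672 0.07282753 0.07649256 0.09030576 0.09518668]
rack ((574.6210327148438, -163.58816528320312), (61.24009323120117, 212.6870880126953), 0.721416711807251) 0.08523373524786204
head 82 ((574.8493041992188, -164.5853729248047), (26.574148178100586, 25.7601375579834), 83.23815155029297) 0.10824896159734809
decoy 64 [ 0.47583019 -0.20278204  0.08440379] [ 0.50563478 -0.17533948  0.10194418]
scene board 1052 ((542.1229858398438, 184.87066650390625), (148.59149169921875, 149.52549743652344), 66.91871643066406)
gear ((540.276123046875, 185.56301879882812), 72.67902374267578) [0.06872919 0.0728007  0.07486887 0.09063652 0.09297791]
rack ((575.7236938476562, -168.71713256835938), (213.1081085205078, 67.93480682373047), 89.90351104736328) 0.08533351107766479
head 112 ((575.9230346679688, -168.91490173339844), (25.626663208007812, 27.076562881469727), 88.17363739013672) 0.10865730650329364
decoy 50 [ 0.47902256 -0.20639086  0.09266433] [ 0.50244063 -0.18036986  0.09773298]
```

```bash
cat >> h.py <<'E'
def Rz(a):
    z=np.array([np.cos(a),np.sin(a),0]);x=np.array([0,0,-1.]);return np.column_stack([x,np.cross(z,x),z])
def st(m=""):
    s=sense();print(m,"t%.2f"%s["time_s"],np.round(s["position"],4),"F",np.round(s["wrist_force"],2),"M",np.round(s["ft_torque"],2),"gap %.4f"%s["finger_gap"]);return s
E
python3 - <<'E'
from h import *
for p in((.575,-.167,.2),(.5405,.189,.25)):
  for a in(0,np.pi,np.pi/2,-np.pi/2,-.42,-.42+np.pi):
    q=inverse_kinematics(p,Rz(a));print(p,round(a,2),None if q is None else np.round(q,2))
E
```

```text
(0.575, -0.167, 0.2) 0 [-0.46  0.55  0.96  1.82 -0.52  1.04  0.7 ]
(0.575, -0.167, 0.2) 3.14 [-0.54  0.63  1.11  1.82 -0.64  1.1  -2.33]
(0.575, -0.167, 0.2) 1.57 [-0.26  0.45  0.64  1.81 -0.32  0.98  2.08]
(0.575, -0.167, 0.2) -1.57 [-0.53  0.62  1.09  1.82 -0.62  1.09 -0.78]
(0.575, -0.167, 0.2) -0.42 [-0.49  0.57  1.    1.82 -0.55  1.06  0.31]
(0.575, -0.167, 0.2) 2.72 [ 1.    0.7  -1.18  1.74  0.69  1.19  2.35]
(0.5405, 0.189, 0.25) 0 [-0.77  0.32  0.46  1.81 -0.16  1.04 -0.25]
(0.5405, 0.189, 0.25) 3.14 [ 0.42  0.57 -1.17  1.75  0.56  1.21  2.23]
(0.5405, 0.189, 0.25) 1.57 [-0.56  0.31  0.19  1.8  -0.07  1.04  1.22]
(0.5405, 0.189, 0.25) -1.57 [-0.94  0.35  0.68  1.82 -0.25  1.06 -1.73]
(0.5405, 0.189, 0.25) -0.42 [-0.82  0.33  0.53  1.81 -0.19  1.05 -0.64]
(0.5405, 0.189, 0.25) 2.72 [-0.37  0.31 -0.05  1.79  0.02  1.04  2.3 ]
```

```bash
python3 - <<'E'
from h import *
command_gripper(.05,20)
movep((.575,-.167,.2),Rz(-np.pi/2)); st("above")
print(move_l((.575,-.167,.118),feed=.1,until_force=6)); st("down")
command_gripper(.0,20); s=st("ygrip")
for n in("top","scene"):
    p,d=camera(n); c=proj(n,(.575,-.167,.11))[0].astype(int)
    o=p[c[1]-45:c[1]+45,c[0]-60:c[0]+60,::-1]; cv2.imwrite(f"pics/g1{n}.png",cv2.resize(o,(480,360),interpolation=cv2.INTER_CUBIC))
a=cv2.imread("pics/g1top.png");b=cv2.imread("pics/g1scene.png");cv2.imwrite("pics/g1.png",cv2.resize(np.hstack([a,b]),(800,300)))
E
```

```text
above t3.69 [ 0.5754 -0.166   0.1998] F [0.86 0.59 0.42] M [ 0.02 -0.04  0.  ] gap 0.0498
False
down t4.66 [ 0.5754 -0.1674  0.1186] F [-0.61  0.43 -0.75] M [-0.01 -0.02 -0.03] gap 0.0501
ygrip t4.99 [ 0.5755 -0.1672  0.1188] F [-0.36 -0.09  3.41] M [ 0.03  0.07 -0.03] gap 0.0254
```

View pics/g1.png

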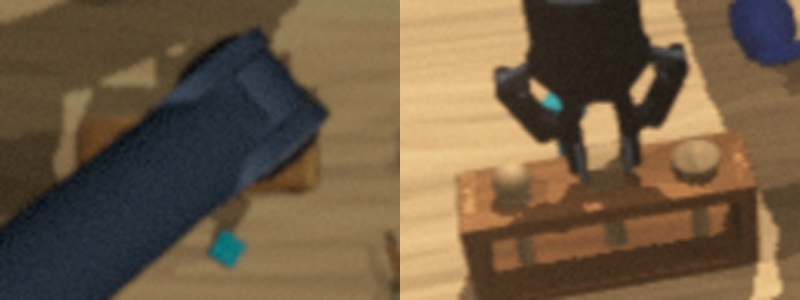

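The scene crop shows the fingers closed on the square head at (600,165), with the pins on either side clear. The gap is 25.4 mm, which fits the 26 mm head. Next I'll regrip along x and lift.

```bash
python3 - <<'E'
from h import *
command_gripper(.05,20)
move_l((.575,-.1672,.165),feed=.15)
movep((.575,-.1672,.165),Rz(0)); st()
print(move_l((.575,-.1672,.120),feed=.1,until_force=6)); st("down")
command_gripper(.0,60); st("xgrip")
move_l((.575,-.1672,.245),feed=.12); st("lift")
E
```

```text
t7.10 [ 0.5746 -0.1671  0.1643] F [-0.38  0.41 -0.06] M [0.01 0.01 0.06] gap 0.0495
False
down t7.70 [ 0.5751 -0.1674  0.1199] F [ 1.17 -0.07  0.39] M [-0.01 -0.05 -0.01] gap 0.0500
xgrip t8.04 [ 0.5756 -0.1676  0.121 ] F [-0.49  1.45  4.15] M [0.01 0.14 0.03] gap 0.0242
lift t9.23 [ 0.5745 -0.1669  0.2441] F [ 0.16  0.02 -0.96] M [-0.03  0.03 -0.03] gap 0.0244
```

```bash
python3 - <<'E'
from h import *
a=-.42
S=np.array([.5405,.189])+.02*np.array([np.cos(a),np.sin(a)]);print(S)
move_l((.575,-.1672,.275),feed=.15)
movep((S[0],S[1],.265),Rz(a)); sleep(.3); s=st()
out=[]
for n in("top","scene"):
    p,d=camera(n); np.savez(f"{n}1.npz",p=p,d=d,T=s["position"],R=s["tcp_rot"]); c=proj(n,(S[0],S[1],.14))[0].astype(int)
    o=p[c[1]-45:c[1]+45,c[0]-50:c[0]+50,::-1]; out.append(cv2.resize(o,(400,360),interpolation=cv2.INTER_CUBIC))
cv2.imwrite("pics/g2.png",np.hstack(out))
E
```

```text
[0.55876178 0.18084479]
 t11.19 [0.559  0.18   0.2651] F [ 1.06  0.12 -0.64] M [-0.   -0.    0.01] gap 0.0243
```

View pics/g2.png

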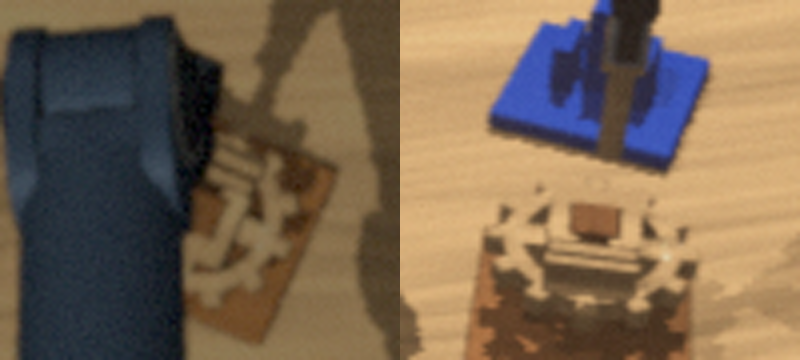

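The scene crop shows the shank hanging straight down at (615,115) with its lower end at about (612,160). The slot is near (597,240), and the arm blocks the top view. I'll compare where the shank should appear from the TCP with where the scene camera sees it, to correct the calibration.

```bash
python3 - <<'E'
from h import *
f=np.load("scene1.npz");p=f['p'];d=f['d'];T=f['T'];R=f['R'];print(R.round(3))
W=cloud("scene",d)
m=(abs(W[...,0]-T[0])<.03)&(abs(W[...,1]-T[1])<.03)&(W[...,2]>.13)&(W[...,2]<.25)
q=W[m]; print(m.sum())
kx=R[:,2];ky=np.cross([0,0,1],kx)
for lo in np.arange(.14,.25,.01):
    k=q[(q[:,2]>=lo)&(q[:,2]<lo+.01)]
    if len(k): r=k-T; print(round(lo,2),len(k),"kx med %.4f max %.4f"%(np.median(r@kx),np.percentile(r@kx,90)),"ky %.4f..%.4f mean %.4f"%((r@ky).min(),(r@ky).max(),(r@ky).mean()))
print("zmin",q[:,2].min())
# overlay
s=6;c=proj("scene",(.559,.18,.14))[0].astype(int);u0,v0=c[0]-50,c[1]-50
o=cv2.resize(p[v0:v0+100,u0:u0+100,::-1],(600,600),interpolation=cv2.INTER_CUBIC)
def ln(pts,col):
    P=np.round((proj("scene",np.array(pts))-[u0,v0]+.5)*s).astype(int);cv2.polylines(o,[P],True,col,1)
h=T-[0,0,.0225]
for t0,zz in((.00675,-.012),(.0025,-.08),(.00175,-.084)):
    ln([h+a*t0*kx+b*.008*ky+[0,0,zz] for a,b in((1,1),(1,-1),(-1,-1),(-1,1))],(0,255,0))
C=np.array([.53967,.18795,.092])
ln([C+.015*(a*kx+b*ky) for a,b in((1,1),(1,-1),(-1,-1),(-1,1))],(0,0,255))
S=C+.02*kx
ln([S+a*.0055*kx+b*.01*ky for a,b in((1,1),(1,-1),(-1,-1),(-1,1))],(255,0,0))
cv2.imwrite("pics/ov2.png",o)
E
```

```text
[[ 0.     0.409  0.912]
 [ 0.     0.912 -0.409]
 [-1.     0.     0.   ]]
205
0.15 4 kx med 0.0006 max 0.0013 ky -0.0063..0.0062 mean -0.0000
0.16 17 kx med 0.0018 max 0.0031 ky -0.0075..0.0058 mean -0.0006
0.17 23 kx med 0.0025 max 0.0046 ky -0.0087..0.0070 mean -0.0008
0.18 19 kx med 0.0035 max 0.0056 ky -0.0074..0.0072 mean -0.0007
0.19 26 kx med 0.0038 max 0.0053 ky -0.0088..0.0068 mean -0.0011
0.2 19 kx med 0.0048 max 0.0063 ky -0.0074..0.0070 mean -0.0005
0.21 27 kx med 0.0051 max 0.0065 ky -0.0087..0.0062 mean -0.0015
0.22 13 kx med 0.0063 max 0.0077 ky -0.0073..0.0069 mean -0.0002
0.23 27 kx med 0.0127 max 0.0150 ky -0.0138..0.0107 mean -0.0026
0.24 30 kx med 0.0183 max 0.0241 ky -0.0122..0.0118 mean -0.0000
zmin 0.15803792657958116
```

View pics/ov2.png

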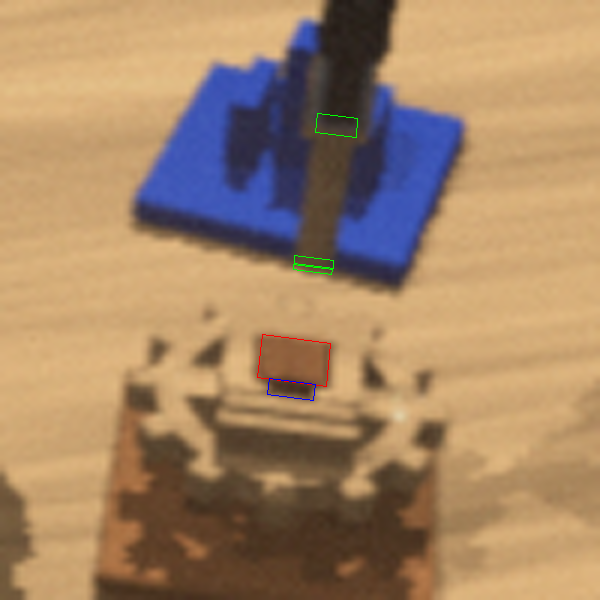

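```bash
python3 - <<'E'
from h import *
R=Rz(-.42)
move_l((.5583,.1795,.206),R,feed=.08); sleep(.2); st("above")
print(move_l((.5583,.1795,.180),feed=.025,until_force=4)); s=st("in")
if s["position"][2]<.181:
    print(move_l((.5583,.1795,.135),feed=.02,until_force=4)); s=st("deep")
    kx=R[:,2];print("kx force",s["wrist_force"]@kx,"ky",s["wrist_force"]@np.cross([0,0,1],kx),"depth",.1985-s["position"][2])
E
```

```text
above t12.38 [0.5586 0.1796 0.2066] F [-0.58 -0.18 -0.03] M [-0.01  0.02 -0.02] gap 0.0245
False
in t13.57 [0.5584 0.1795 0.1802] F [ 0.21  0.02 -0.19] M [-0.05 -0.04 -0.03] gap 0.0242
True
deep t15.35 [0.5588 0.1795 0.1399] F [0.58 0.29 2.96] M [-0.01 -0.05  0.04] gap 0.0244
kx force 0.4131691208144682 ky 0.5048019767871602 depth 0.05856586057150498
```

It went in cleanly. Contact came at about 58 mm deep, with lateral force under 1 N. I'll release, close the fingers, and press on the head top from above in growing steps.

```bash
python3 - <<'E'
from h import *
command_gripper(.05,20); st("open")
move_l((.5583,.1795,.185),feed=.12)
command_gripper(0.0,40); sleep(.2); s0=st("closed")
print(move_l((.5583,.1795,.140),feed=.025,until_force=4)); 
for i in range(4): sleep(.05); s=st("touch")
out=[]
for n in("top","scene"):
    p,d=camera(n); c=proj(n,(.5583,.1795,.12))[0].astype(int)
    out.append(cv2.resize(p[c[1]-45:c[1]+45,c[0]-50:c[0]+50,::-1],(400,360),interpolation=cv2.INTER_CUBIC))
cv2.imwrite("pics/g3.png",np.hstack(out))
E
```

```text
open t15.72 [0.5581 0.1792 0.1393] F [-0.84 -0.3  -0.36] M [-0.    0.02  0.05] gap 0.0503
closed t16.98 [0.5583 0.1795 0.185 ] F [ 0.41  0.55 -0.34] M [-0.01  0.01 -0.03] gap -0.0000
True
touch t18.26 [0.5583 0.1795 0.1518] F [0.17 0.3  0.91] M [ 0.02 -0.18  0.01] gap 0.0001
touch t18.31 [0.5583 0.1796 0.1518] F [0.54 0.21 1.36] M [ 0.08 -0.22  0.04] gap -0.0001
touch t18.36 [0.5582 0.1796 0.1518] F [1.12 0.63 1.35] M [ 0.05 -0.21 -0.05] gap -0.0002
touch t18.41 [0.5582 0.1795 0.1518] F [1.43 0.03 0.81] M [ 0.05 -0.27  0.05] gap -0.0002
```

View pics/g3.png

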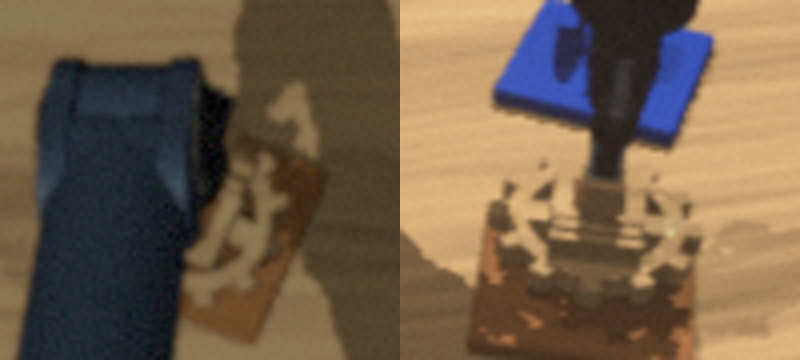

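```bash
cat >> h.py <<'E'
def F(n=4):
    v=[]
    for i in range(n): sleep(.025); v.append(sense()["wrist_force"])
    return np.mean(v,0)
E
python3 - <<'E'
from h import *
z=.1515
for i in range(26):
    f=F()
    s=sense();print("%.1f cmd %.4f z %.4f"%(s["time_s"],z,s["position"][2]),f.round(2),s["ft_torque"].round(2))
    if f[2]>14 or s["time_s"]>38 or np.hypot(f[0],f[1])>8: break
    st_=.0006 if f[2]<7 else .0003
    z=z-st_
    move_l((.5583,.1795,z),feed=.005,until_force=max(2.0,16.5-f[2]))
E
```

```text
18.6 cmd 0.1515 z 0.1518 [1.19 0.15 1.93] [ 0.05 -0.3   0.02]
19.0 cmd 0.1509 z 0.1516 [-0.52 -0.29  7.04] [-0.02  0.23  0.03]
19.4 cmd 0.1506 z 0.1515 [-1.47 -0.11  8.25] [-0.04  0.29  0.  ]
19.7 cmd 0.1503 z 0.1514 [-1.82 -0.15  9.57] [ 0.01  0.39 -0.03]
20.1 cmd 0.1500 z 0.1513 [-1.92  0.25 10.29] [-0.05  0.43  0.06]
20.4 cmd 0.1497 z 0.1511 [-2.46  0.04 10.33] [-0.02  0.53  0.04]
20.8 cmd 0.1494 z 0.1509 [-2.3   0.03 12.1 ] [-0.04  0.59  0.01]
21.1 cmd 0.1491 z 0.1507 [-2.53 -0.02 12.36] [-0.04  0.61  0.01]
21.5 cmd 0.1488 z 0.1505 [-3.   -0.11 13.2 ] [ 0.01  0.69 -0.  ]
21.8 cmd 0.1485 z 0.1504 [-3.37  0.09 14.5 ] [-0.05  0.74  0.04]
```

```bash
python3 - <<'E'
from h import *
z=.1485
f=F(8);print(f.round(2))
for i in range(6):
    if f[2]>15.3: break
    z-=.0002
    move_l((.5583,.1795,z),feed=.005,until_force=2.5)
    f=F(8);s=st("cmd %.4f"%z);print(f.round(2))
sleep(.4);f=F(8);st("hold");print(f.round(2))
E
```

```text
[-3.18  0.15 14.39]
cmd 0.1483 t22.48 [0.5586 0.1799 0.1503] F [-3.03  0.5  14.95] M [ 0.03  0.85 -0.06] gap 0.0002
[-3.25 -0.1  14.6 ]
cmd 0.1481 t22.93 [0.5586 0.1799 0.1502] F [-3.37 -0.17 15.56] M [-0.02  0.84 -0.01] gap -0.0002
[-3.48 -0.   15.05]
cmd 0.1479 t23.38 [0.5586 0.1799 0.15  ] F [-4.35 -0.62 15.93] M [-0.    0.86  0.03] gap -0.0002
[-3.92 -0.05 16.14]
hold t23.98 [0.5586 0.1799 0.15  ] F [-3.37  0.08 15.56] M [-0.01  0.84  0.02] gap 0.0002
[-3.91  0.28 15.4 ]
```

The push is at 15.5 N and holding. I'll back off, unload the side force and look from both cameras.

```bash
python3 - <<'E'
from h import *
move_l((.5583,.1795,.20),feed=.08)
movep((.46,.05,.28),Rz(-.42)); st()
out=[]
for n in("top","scene"):
    p,d=camera(n); np.savez(f"{n}2.npz",p=p,d=d); c=proj(n,(.5583,.1795,.10))[0].astype(int)
    out.append(cv2.resize(p[c[1]-36:c[1]+36,c[0]-40:c[0]+40,::-1],(400,360),interpolation=cv2.INTER_CUBIC))
    W=cloud(n,d)
    m=(abs(W[...,0]-.558)<.035)&(abs(W[...,1]-.18)<.035)&(W[...,2]>.112)
    q=W[m];zz=q[q[:,2]>.119];A=np.c_[zz[:,:2]-zz[:,:2].mean(0),np.ones(len(zz))]
    print(n,m.sum(),cv2.minAreaRect(q[:,:2].astype(np.float32)*1e3),np.median(zz[:,2]),"slopes",np.linalg.lstsq(A,zz[:,2],rcond=None)[0].round(3))
cv2.imwrite("pics/g4.png",np.hstack(out))
E
```

```text
t25.53 [0.4604 0.0514 0.2798] F [0.48 0.27 0.  ] M [ 0.03 -0.1  -0.02] gap 0.0002
top 86 ((558.4346923828125, 183.49900817871094), (26.03357696533203, 25.97600555419922), 63.96635055541992) 0.12430808704740315 slopes [-0.029  0.027  0.124]
scene 104 ((559.5799560546875, 178.61117553710938), (25.798643112182617, 28.923736572265625), 67.28921508789062) 0.12414067538921858 slopes [-0.058  0.02   0.124]
```

View pics/g4.png

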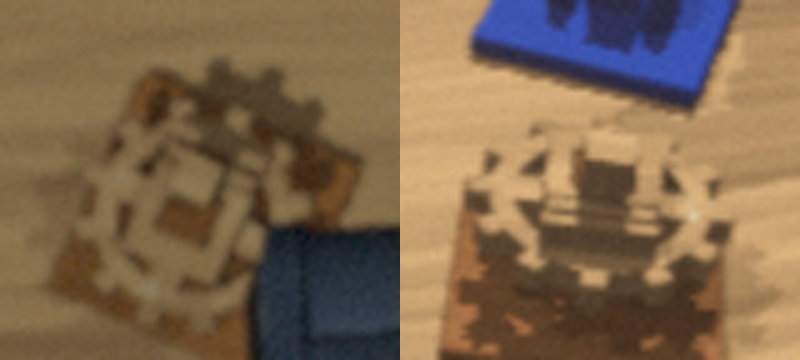

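The key stands in the slot with its head about level at z = 0.124: top crop (195,180), scene crop (610,150). Next is a fresh confirming press. If the key is tight, 15 N should barely move it from z = 0.1500.

```bash
python3 - <<'E'
from h import *
R=Rz(-.42)
movep((.5583,.1795,.20),R)
move_l((.5583,.1795,.156),feed=.1); sleep(.15); print("bias",F(6).round(2))
move_l((.5583,.1795,.145),feed=.015,until_force=4); st("touch")
f=F();z=sense()["position"][2]-.0002
for i in range(22):
    s=sense();print("%.1f cmd %.4f z %.4f"%(s["time_s"],z,s["position"][2]),f.round(2),s["ft_torque"].round(2))
    if f[2]>15 or s["time_s"]>42: break
    z-=.0006 if f[2]<8 else .0003 if f[2]<13.5 else .00015
    move_l((.5583,.1795,z),feed=.006,until_force=max(2.0,16.5-f[2]))
    f=F()
sleep(.3);print("hold",F(8).round(2));st()
E
```

```text
bias [0.06 0.29 0.41]
touch t27.76 [0.5584 0.1795 0.15  ] F [-0.23 -0.03  3.15] M [0.03 0.11 0.01] gap 0.0002
27.9 cmd 0.1498 z 0.1500 [-0.57 -0.08  4.34] [ 0.03  0.07 -0.05]
28.2 cmd 0.1492 z 0.1499 [-2.12  0.11  8.31] [-0.02  0.47  0.01]
28.6 cmd 0.1489 z 0.1499 [-2.81 -0.16  9.8 ] [-0.12  0.67 -0.02]
28.9 cmd 0.1486 z 0.1499 [-3.82 -0.3  12.31] [-0.08  0.85 -0.03]
29.3 cmd 0.1483 z 0.1499 [-3.83 -0.59 14.17] [-0.09  0.94 -0.02]
29.6 cmd 0.1482 z 0.1499 [-4.47 -0.71 14.94] [-0.18  1.02  0.01]
30.0 cmd 0.1480 z 0.1498 [-4.45 -0.23 15.63] [-0.18  1.08  0.02]
hold [-4.45 -0.62 15.82]
 t30.46 [0.5585 0.1795 0.1498] F [-4.12  0.21 15.58] M [-0.08  1.1  -0.03] gap -0.0002
```

Tight: loading from 4 to 15.8 N moved it only 0.2 mm. I'll retract, do a last check and hand in.

```bash
python3 - <<'E'
from h import *
move_l((.5583,.1795,.20),feed=.08)
movep((.44,.02,.30),Rz(-.42)); sleep(.3); st()
p,d=camera("scene"); cv2.imwrite("pics/end.png",cv2.resize(p[...,::-1],(768,576)))
W=cloud("scene",d);m=(abs(W[...,0]-.558)<.035)&(abs(W[...,1]-.18)<.035)&(W[...,2]>.119)
print(m.sum(),np.median(W[m],0))
E
```

```text
t32.45 [0.4403 0.0206 0.2997] F [ 0.19 -0.51  0.48] M [-0.02 -0.01  0.03] gap -0.0001
78 [0.56281449 0.17765899 0.12406293]
```

View pics/end.png

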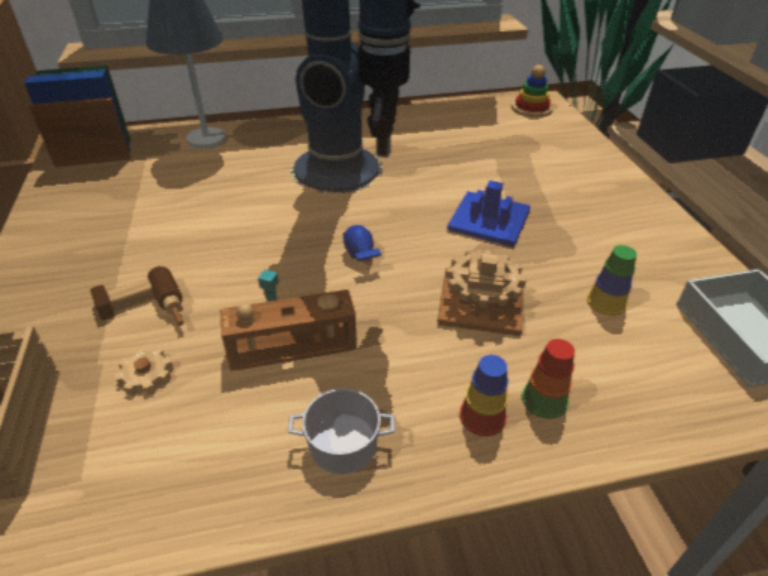

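The key stands in the toy at (487,262). Both other pins are still in the rack at (245,314) and (328,302), with the middle opening empty, and everything else is where it was.

```bash
python3 -c "
from rig import *
print(finish_job())"
```

```text
the job is handed in; nothing more can be done
None
```

The key is in the slot and tight, and I've handed the job in at about 32.5 s of the 58 s allowed. No verdict came back.

- **What I did:** I took the wooden square-headed key from the rack's middle opening and lowered it thin end down into the slot until it met the walls. I then let go and pressed on its head with closed fingers in small steps, up to about 16 N.
- **Tightness:** A second press, raised from 4 N to 15.8 N, moved the key only about 0.2 mm. Of the readings I printed, the highest averaged push was 16.1 N. I did not log force between steps.
- **Last picture:** The key stands in the toy with its head top at z ≈ 0.124 m. Both other pins are in the rack, everything else is where it was, and the robot is clear of it all.

Some checks were less clean:
- **Cameras:** The two cameras disagreed by 3–5 mm in y. I went by the scene camera, after checking it against the held key to within about 1 mm.
- **Side force:** The presses carried about 4 N sideways. I put that down to the arm flexing, but did not confirm it.
- **Tilt:** The depth images suggest the head may lean by 0.03–0.06 rad, which is close to their noise.
- **Depth:** My first depth reading (58.6 mm at contact) was about 2.6 mm shallower than the later reading from the head top. By the later reading the key ended about 63 mm deep.

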